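Shut the cheese tub and check its lid with the push gauge

ROBOT

A 6-joint arm with a two-finger parallel gripper is mounted at the origin on the work surface. World frame = base frame: x ahead of the robot, y to its left, z up, the work surface at z = 0. Lengths are in m, angles in degrees, forces in N, time in s.
With the tool pointing down it reaches from about 0.4 to 0.825 m from the base axis. Payload 7 kg.
Tool frame: the origin (TCP) lies midway between the tips of the shut fingers; the grasp point (between the pads) lies 19 mm behind it; z points along the fingers, y is the line along which they close (so a half turn about z gives the same grasp; the last joint's range is limited). The gripper opens to 88 mm and grips with 3 to 60 N. Pads are 19 mm wide; open, the fingers measure 130 mm over their backs; the gripper's body (78 mm by 193 mm) begins 47 mm behind the grasp point.
Start: joints at [-52.248, 20.546, 0.682, 0, -70.136, -16.507], TCP at [0.245, -0.629, 0.205] pointing down, gripper open.
Joint ranges: [-176.03, 176.03], [-82.01, 121.73], [-58.28, 71.71], [-173.87, 95.51], [-174.79, -0.11], [-173.66, 173.66]. Speed limits (degrees/s): [136.94, 136.94, 172.46, 180, 180, 180].

INTERFACE

Orientations are given as a 3x3 rotation matrix whose columns are the frame's x, y, z axes.
In Python, from rig import robot gives the robot as it stands. Calls block until the motion is done:
- robot.goto(position, orientation): joint-space move of the TCP to a pose.
- robot.servo_line(position, ori=None, speed=0.15): straight line of the TCP; ori=None keeps the orientation; speed is the mean speed in m/s.
- robot.movej(angles): joint-space move.
- robot.move_gripper(opening): opening from 0.0 (shut) to 1.0 (fully open); the grip force is fixed at half the most; returns when the fingers have stopped.
- robot.dwell(seconds).
- robot.ik(position, orientation): joint angles nearest the present ones, or None.
- robot.grab_frame(name): name is "scene" or "top" or "wrist"; returns (picture, depth): 384x512x3 uint8, red, green, blue; 384x512 float32, m along the optical axis (not along the pixel's ray), 0 where there is no reading.
- robot.camera_info(name): a dict with "vfov" (degrees; the focal length in pixels is half the picture's height over the tangent of half this angle, whatever the lens; pixels are square), "cx", "cy" (the principal point, pixels), "view" (4x4, takes a point from world to camera coordinates); the wrist camera has in their place "T_tool_cam" (4x4, takes a point from camera to tool coordinates, whose origin is the TCP and whose axes are the flange's). Camera axes: x right, y down, z forward; pixel columns grow to the right and rows downward; lengths in m; the calibration is good to about 2 mm. A picture is of the moment at which its call begins: read the wrist's pose just before it. camera_info takes no time and is no camera call.
A pose or a line that the arm cannot do raises robot.Unreachable and nothing moves.
- robot.job_done(): hands the job in; it is judged then, once.
Readings, each from a call of its own:
- robot.read_t(): time.
- robot.read_qpos(): joint angles.
- robot.read_qvel(): joint speeds.
- robot.read_effort(): joint torques, N m.
- robot.read_position(): TCP position.
- robot.read_tcp_rot(): TCP orientation.
- robot.read_force(): force on the tool from outside, world axes, zero at the start.
- robot.read_ft_torque(): the same for the moment, N m.
- robot.read_grip_width(): opening from 0.0 (shut) to 1.0 (fully open).
- robot.read_finger_force(): force on a finger pad.
Only numpy, scipy, OpenCV 4.12 (cv2) and the standard library are available. Lean on these libraries where they do the work, as an engineer would, in place of code of your own. Each camera call takes 0.05 s, during which the arm holds its last target. There are 200 camera calls.

TASK

The lid of the larger white cheese tub is only loosely on: press it straight down until it is fully seated and level all round. Then take the push gauge out of its wooden stand by its square grip and hold it upright with its foot on the round grey spot on that lid, pressing lightly so that the spring plunger is about half way in and never driven to its stop. Finish while still holding the gauge like that, and leave the other things on the bench alone.

Things in the scene. Friction and masses are not known exactly. Their poses are not given: they have to be found in the camera images.
- tub: round white plastic tub fixed to the bench, 120 mm across, 80 mm tall, flat upper rim at 80 mm; origin at the centre of its underside, z up. Six sprung nubs inside the mouth grip the lid's plug.
- lid: loose round white lid: flange 124 mm across, 5 mm thick, on a tapered plug 105 mm across, 22 mm deep; flat top, pull tab at its -x edge. Origin at the centre of the plug's underside, z up. It starts in the tub's mouth, flange about 11 mm above the rim; pressed in the middle with 8 to 20 N it slides until the flange rests on the rim (origin 58 mm, top 85 mm above the bench) and stays.
- lid_top (a point): centre of the lid's flat top; where to press the lid down, e.g. with closed fingertips
- spot (a point): centre of the flat grey round spot, 24 mm across, printed on the lid's top, 34 mm from the lid's centre along the lid's +y
- stand: wooden block fixed to the bench, 75 x 75 x 80 mm, with an upright 30 mm through hole in its top, in which the gauge stands; origin at the centre of its underside
- gauge: push gauge standing upright, about 0.15 kg. Origin on its axis at its collar's underside (the stand's top), z up. Collar 42 mm across, z 0 to 6 mm; black square grip 28 x 28 mm along its x and y, z 6 to 66; round dial head 34 mm across, z 66 to 75. Below, a barrel 27 mm across to z -40, from which the plunger stands out 28 mm. Lift it straight up 80 mm to clear the stand.
- gauge_grip (a point): middle of the gauge's square grip, 38 mm above its origin, on the axis; take it here with the fingers pointing down, closing along the gauge's x or y
- gauge_tip (a point): centre of the underside of the plunger's foot (a steel disc 14 mm across); 68 mm below the gauge's origin when the plunger is out, and it moves with the plunger
- plunger (a joint): how far the gauge's spring plunger is pushed in: 0 out, 0.016 m at its stop; the spring gives 0.4 N per mm (about 3.2 N half way)
- wheel_a: bystander, leave alone: cheese wheel, 110 mm across, 65 mm tall; origin at its underside
- wheel_b: bystander, leave alone: cheese wheel, 96 mm across, 55 mm tall; origin at its underside
- small_tub: bystander, leave alone: small closed white tub, 86 mm across, 56 mm tall, already shut; not the one to work on; origin at its underside
- trier: bystander, leave alone: cheese trier lying flat: steel rod 16 mm thick, 85 mm long (along its x), wooden cross handle 70 mm long; origin at its underside
- brush: bystander, leave alone: hand brush lying flat along its x, under 40 mm tall; origin at its underside
- jar: bystander, leave alone: amber glass jar with steel cap, 60 mm across, 85 mm tall; origin at its underside
- tag_block: bystander, leave alone: cardboard box of tags, 75 x 55 x 30 mm; origin at its underside
Things that resemble listed ones, but are neither listed nor needed, are in the scene too. What is shaped like the stand but blue or red is not meant.

How it is judged (in metres and radians):
On the way, in this order (a step that is already met when the one before it is completed fails the run):
1. the lid is pressed home, level, while the gauge is still in its stand (z of lid in the frame of tub below 0.0605 m and angle between lid's own z axis and vertical below 0.035 rad and horizontal distance between lid and tub below 0.006 m and distance of gauge from where it was at the start of the episode below 0.02 m), for 0.2 s.
2. the gauge is drawn out of the stand and held by the fingers (height (world z) of gauge_tip above 0.085 m and contact force between the fingers and gauge above 1 N and contact force between gauge and stand below 0.1 N), for 0.1 s.
At the end, for the whole second after the job is handed in: Lid origin under 60.5 mm above the tub's, within 6 mm of its axis, within 2 degrees of level; fingers hold the gauge still, within 7 degrees of upright, clear of the stand, foot within 9 mm of the spot's centre, plunger 4 to 12 mm in, 1 to 6 N on the lid (z of lid in the frame of tub below 0.0605 m and angle between lid's own z axis and vertical below 0.035 rad and horizontal distance between lid and tub below 0.006 m and horizontal distance between gauge_tip and spot below 0.009 m and angle between gauge's own z axis and vertical below 0.12 rad and height (world z) of gauge above 0.12 m and value of joint plunger between 0.004 and 0.012 m and contact force between gauge and lid between 1 and 6 N and contact force between the fingers and gauge above 1 N and contact force between gauge and stand below 0.1 N and linear speed of gauge below 0.02 m/s); the arm keeps its last pose, push and grip.
It fails at once if the plunger is driven to its stop (value of joint plunger above 0.0155 m).
It fails at once if a bystander is moved by more than 30 mm (distance of any of wheel_a, wheel_b, small_tub, trier, brush, jar, tag_block from where it was at the start of the episode above 0.03 m).
It fails at once if a bystander is tipped over (angle between any of wheel_a, wheel_b, small_tub, trier, brush, jar, tag_block's own z axis and vertical above 0.5 rad).
It also fails if it takes over 56 s, if anything falls off the work surface, if the arm or the gripper's body presses on something with over 40 N, if the wrist force passes 120 N, or if a joint passes its speed limit or range.

## Working session

There is one attempt and no reset: what is moved stays moved. The work goes in short steps, each a Python script; the robot and the scene stay as the last script left them, time stands still between calls to the robot, and variables do not carry over. Pictures are saved under pics/ and viewed, at most 10 in all, crops included, and the job is handed in when it is done.

```bash
ls; mkdir -p pics; python3 - <<'E'
from rig import robot
import cv2,numpy as np
ims=[]
for n in ("scene","top"):
    c,d=robot.grab_frame(n); np.savez(f"pics/{n}.npz",c=c,d=d)
    cv2.imwrite(f"pics/{n}.png",c[:,:,::-1]); i=robot.camera_info(n); print(n,i, (d>0).mean())
print(robot.read_t(),robot.read_tcp_rot(),robot.camera_info("wrist"))
E
```

```text
pics
scene {'vfov': 50.298058771735384, 'cx': 250.49127713858277, 'cy': 189.47376614421654, 'view': array([[ 0.8742691 ,  0.48534256, -0.00980532, -0.46710972],
       [ 0.39945038, -0.73073197, -0.55359749, -0.16716753],
       [-0.27584948,  0.48007644, -0.83272665,  1.36991611],
       [ 0.        ,  0.        ,  0.        ,  1.        ]])} 0.9959462483723959
top {'vfov': 47.79216911496921, 'cx': 254.58547690250154, 'cy': 185.0322475420205, 'view': array([[-0.01144449, -0.99990744, -0.00735813,  0.01025872],
       [-0.99567747,  0.01207375, -0.09209021,  0.5522626 ],
       [ 0.09217053,  0.0062724 , -0.99572348,  1.08454028],
       [ 0.        ,  0.        ,  0.        ,  1.        ]])} 0.9960581461588541
0.1 [[-9.32062565e-01 -3.62296696e-01 -6.92648455e-04]
 [-3.62297329e-01  9.32061554e-01  1.38053378e-03]
 [ 1.45428169e-04  1.53768854e-03 -9.99998807e-01]] {'vfov': 61.908020550464705, 'cx': 253.50718183150698, 'cy': 194.58943821178755, 'T_tool_cam': array([[-1.53731954e-04, -9.50842244e-01, -3.09675644e-01,
         8.45458590e-02],
       [ 9.99999937e-01, -4.74174977e-05, -3.50836064e-04,
        -6.75203290e-04],
       [ 3.18905706e-04, -3.09675678e-01,  9.50842191e-01,
        -1.79259375e-01],
       [ 0.00000000e+00,  0.00000000e+00,  0.00000000e+00,
         1.00000000e+00]])}
```

View pics/scene.png

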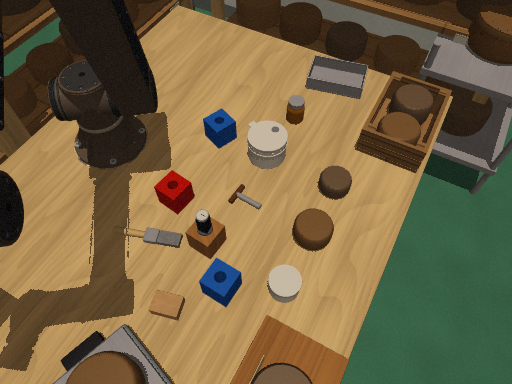

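View pics/top.png

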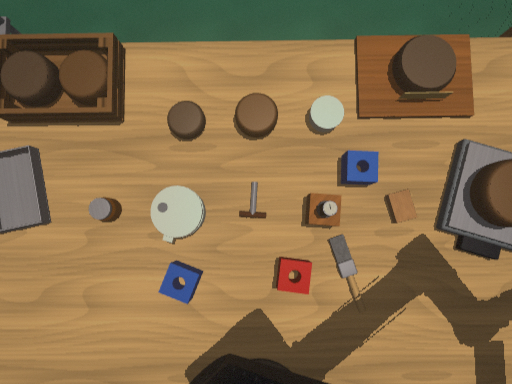

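The top view shows the tub's lid at about (177,212), with the grey spot at (162,207) and the tab at (168,238). The gauge's head is at (330,208), in the wooden stand at (324,210). Next I'll measure these and take a wrist view of the gauge and the lid.

```bash
cat > h.py <<'E'
from rig import robot
import numpy as np, cv2
def K(i): return 192/np.tan(np.radians(i["vfov"]/2))
def cam_pose(n):
    i=robot.camera_info(n)
    if n!="wrist": return i,np.linalg.inv(i["view"])
    T=np.eye(4);T[:3,:3]=robot.read_tcp_rot();T[:3,3]=robot.read_position()
    return i,T@i["T_tool_cam"]
def onplane(i,T,uv,z):
    d=T[:3,:3]@np.array([(uv[0]-i["cx"])/K(i),(uv[1]-i["cy"])/K(i),1]); o=T[:3,3]
    return o+d*(z-o[2])/d[2]
def cloud(i,T,d):
    v,u=np.mgrid[0:384,0:512]; P=np.stack([(u-i["cx"])/K(i)*d,(v-i["cy"])/K(i)*d,d],-1)
    return P@T[:3,:3].T+T[:3,3]
def down(yaw):  # tool y axis at yaw (deg) in world, z down
    a=np.radians(yaw); y=np.array([np.cos(a),np.sin(a),0]);z=np.array([0,0,-1.]); return np.column_stack([np.cross(y,z),y,z])
def look(n,name):
    i,T=cam_pose(n); c,d=robot.grab_frame(n); np.savez(f"pics/{name}.npz",c=c,d=d,T=T); cv2.imwrite(f"pics/{name}.png",c[:,:,::-1]); return i,T,c,d
E
python3 - <<'E'
from h import *
i,T=cam_pose("top"); f=np.load("pics/top.npz"); c,d=f["c"],f["d"]; P=cloud(i,T,d)
h=cv2.cvtColor(c,cv2.COLOR_RGB2HSV)
def st(m,n):
    q=P[m]; print(n,m.sum(),q.mean(0).round(4),np.median(q,0).round(4),(q.min(0)/2+q.max(0)/2).round(4))
roi=np.zeros((384,512),bool); roi[180:245,145:212]=1
z=P[:,:,2]
lid=roi&(z>.08)&(z<.12); st(lid,"lid"); q=P[lid]; A=np.c_[q[:,:2],np.ones(len(q))]; print("plane",np.linalg.lstsq(A,q[:,2],rcond=None)[0])
sp=np.zeros_like(roi); sp[198:216,153:171]=1; print(c[207,162],c[212,185],c[207,155])
sp&=(c[:,:,1]<(int(c[207,162,1])+int(c[212,185,1]))/2); st(sp,"spot"); 
v,u=np.nonzero(sp); print(u.mean(),v.mean(),onplane(i,T,(u.mean(),v.mean()),.096))
g=np.zeros_like(roi); g[190:230,300:350]=1
st(g&(z>.145),"head"); s=g&(z>.07)&(z<.09); st(s,"stand")
E
```

```text
lid 2156 [0.483  0.1926 0.0968] [0.4833 0.1938 0.0968] [0.4792 0.1927 0.0967]
plane [ 0.00141455 -0.00168494  0.09639692]
[113 108 104] [190 194 174] [190 191 169]
spot 74 [0.4963 0.225  0.096 ] [0.4957 0.2248 0.0973] [0.5049 0.2417 0.0509]
162.1081081081081 206.77027027027026 [0.49631016 0.22499827 0.096     ]
head 194 [ 0.4843 -0.1568  0.2003] [ 0.4845 -0.1637  0.1554] [ 0.4762 -0.0926  0.6379]
stand 752 [ 0.485  -0.1619  0.0807] [ 0.4826 -0.1579  0.0803] [ 0.4861 -0.1643  0.0802]
```

```bash
python3 - <<'E'
from h import *
R=down(90)
robot.goto([.484,-.161,.30],R); look("wrist","wg")
robot.goto([.481,.193,.27],R); look("wrist","wl"); print(robot.read_t(),robot.read_qpos(),robot.read_force())
cv2.imwrite("pics/both.png",np.hstack([cv2.imread("pics/wg.png")[:,56:456],cv2.imread("pics/wl.png")[:,56:456]]))
E
```

```text
3.4667 [ 4.34780445e+01  3.44852127e+00 -1.27526460e+01  8.94959075e-03
 -7.37934346e+01 -1.33547925e+02] [-0.28660026 -0.12192555  0.3265969 ]
```

View pics/both.png

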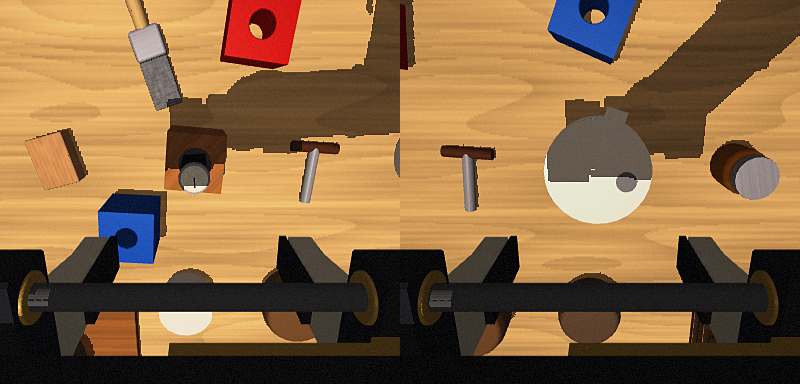

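The left wrist view shows the gauge head at (195,175) with the dark grip just above it. The right one shows the lid at (598,170), its tab at (616,117) and the spot at (626,182), so the tab and spot bearings agree. I'll measure from these depth images.

```bash
python3 - <<'E'
from h import *
from scipy.optimize import least_squares
i=robot.camera_info("wrist")
f=np.load("pics/wg.npz");P=cloud(i,f["T"],f["d"]);c=f["c"]
near=np.hypot(P[:,:,0]-.484,P[:,:,1]+.161)<.035
z=P[:,:,2]
m=near&(z>.148)&(z<.17); print("head",m.sum(),P[m].mean(0),P[m].min(0),P[m].max(0))
m=near&(z>.09)&(z<.14); print("grip",m.sum(),P[m].mean(0)); q=P[m]
if m.sum()>10: print(np.polyfit(q[:,1],q[:,0],1), q.min(0),q.max(0))
f=np.load("pics/wl.npz");P=cloud(i,f["T"],f["d"]);c=f["c"].astype(int);z=P[:,:,2]
m=(np.hypot(P[:,:,0]-.483,P[:,:,1]-.193)<.09)&(z>.085)&(z<.11)
ct=max(cv2.findContours(m.astype(np.uint8),0,1)[0],key=len)[:,0]
X=np.array([onplane(i,f["T"],p,.0965) for p in ct])[:,:2]
r=least_squares(lambda p:np.hypot(*(X-p[:2]).T)-.062,[.483,.193],loss="soft_l1",f_scale=.001); print("lid",r.x,np.median(abs(r.fun)),P[m].mean(0))
q=P[m];print(np.linalg.lstsq(np.c_[q[:,:2],np.ones(len(q))],q[:,2],rcond=None)[0])
far=X[np.hypot(*(X-r.x).T)>.066]; t=far.mean(0)-r.x; print("tab",t,"y-dir deg",np.degrees(np.arctan2(t[1],t[0]))+90)
t=np.radians(np.degrees(np.arctan2(t[1],t[0]))+90) ; print("spot pred",r.x+.034*np.array([np.cos(t),np.sin(t)]), "seen",onplane(i,f["T"],(626.5-400+56,182),.0965))
E
```

```text
head 792 [ 0.48683585 -0.16621235  0.15436696] [ 0.47094371 -0.18301479  0.14807825] [ 0.50413773 -0.15016543  0.15670091]
grip 194 [ 0.47388747 -0.16688983  0.1154115 ]
[-0.06869722  0.4624226 ] [ 0.47262974 -0.18086897  0.09078565] [ 0.47635581 -0.1531146   0.1399534 ]
lid [0.48561587 0.1917377 ] 0.001150366428903083 [0.4823345  0.19203541 0.09576522]
[ 0.00215285 -0.00057418  0.09483709]
tab [-0.06793638  0.02054678] y-dir deg 253.17250517970683
spot pred [0.47577317 0.15919355] seen [0.49681476 0.2246     0.0965    ]
```

```bash
python3 - <<'E'
from h import *
R=down(90); c=[.4852,.1917]
robot.move_gripper(0); robot.goto(c+[.125],R); robot.servo_line(c+[.103],speed=.08)
f0=robot.read_force()[2]; z=.100; n=0
while z>.080:
    robot.servo_line(c+[z],speed=.02); f=robot.read_force()[2]-f0; p=robot.read_position()[2]
    print(round(z,4),round(p,4),round(f,1))
    if f>20 and p<.0875: break
    if f>32: break
    z-=.001
robot.dwell(.3); robot.servo_line(c+[.12],speed=.08); robot.goto([.481,.193,.27],R); look("wrist","wl2"); print(robot.read_t())
i=robot.camera_info("wrist");f=np.load("pics/wl2.npz");P=cloud(i,f["T"],f["d"]);z=P[:,:,2]
m=(np.hypot(P[:,:,0]-.4855,P[:,:,1]-.1917)<.058)&(z>.07)&(z<.11); q=P[m];print(m.sum(),q.mean(0),np.linalg.lstsq(np.c_[q[:,:2]-c,np.ones(len(q))],q[:,2],rcond=None)[0])
E
```

```text
0.1 0.1002 -0.4
0.099 0.099 -0.2
0.098 0.0979 -1.1
0.097 0.0969 -0.6
0.096 0.0959 -0.7
0.095 0.0949 -0.4
0.094 0.0939 0.3
0.093 0.0929 -1.1
0.092 0.0919 -1.3
0.091 0.0909 -0.1
0.09 0.0899 -0.3
0.089 0.0889 -0.6
0.088 0.0879 -0.4
0.087 0.0869 -0.6
0.086 0.0859 -0.0
0.085 0.0849 -0.8
0.084 0.0839 -0.6
0.083 0.0829 -1.0
0.082 0.0819 -0.7
0.081 0.0809 -0.6
12.6417
7960 [0.48334121 0.19165699 0.09582902] [0.0004234  0.00028979 0.09582982]
```

View pics/wl2.png

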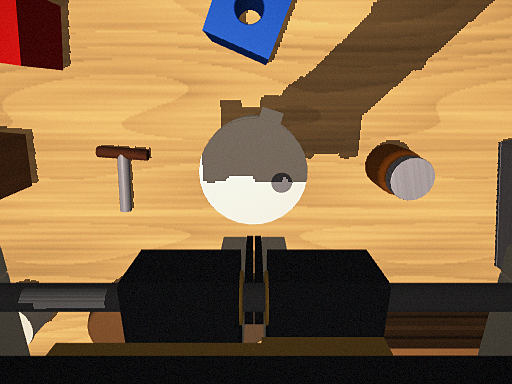

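The fingers read no force, and the lid still sits at 96 mm: (254,170) in this view, with its spot at (282,183). I'll check where the fingertips really are.

```bash
python3 - <<'E'
from h import *
i=robot.camera_info("wrist");f=np.load("pics/wl2.npz");T=i["T_tool_cam"];P=cloud(i,T,f["d"])
for v in range(226,300,8): print(v,[(P[v,u]*1000).round(0).tolist() for u in (232,246,254,262)])
print(robot.read_grip_width(),robot.read_position(),robot.read_force(),robot.read_finger_force())
c,d=robot.grab_frame("scene");cv2.imwrite("pics/s2.png",cv2.resize(c[60:260,130:390,::-1],None,fx=3,fy=3))
E
```

```text
226 [[-113.0, -34.0, 271.0], [-112.0, -12.0, 270.0], [-113.0, -0.0, 270.0], [-112.0, 12.0, 270.0]]
234 [[-127.0, -34.0, 272.0], [-126.0, -12.0, 270.0], [-127.0, -0.0, 272.0], [-126.0, 12.0, 270.0]]
242 [[11.0, -12.0, -33.0], [-140.0, -12.0, 271.0], [-139.0, -0.0, 270.0], [11.0, 4.0, -32.0]]
250 [[38.0, -7.0, -92.0], [9.0, -4.0, -37.0], [-153.0, -0.0, 269.0], [10.0, 3.0, -39.0]]
258 [[38.0, -7.0, -97.0], [9.0, -4.0, -46.0], [-169.0, -0.0, 273.0], [6.0, 3.0, -39.0]]
266 [[38.0, -7.0, -102.0], [10.0, -4.0, -53.0], [-183.0, -0.0, 272.0], [10.0, 3.0, -53.0]]
274 [[38.0, -6.0, -106.0], [10.0, -4.0, -60.0], [-197.0, -0.0, 271.0], [9.0, 3.0, -58.0]]
282 [[38.0, -6.0, -109.0], [10.0, -4.0, -66.0], [-200.0, -0.0, 253.0], [10.0, 3.0, -66.0]]
290 [[37.0, -6.0, -111.0], [32.0, -3.0, -104.0], [31.0, -1.0, -103.0], [31.0, 2.0, -102.0]]
298 [[35.0, -6.0, -111.0], [30.0, -3.0, -104.0], [30.0, -1.0, -104.0], [30.0, 2.0, -104.0]]
0.0021116904491114198 [0.48046141 0.19274127 0.26898059] [ 0.55444386  0.28317722 -0.48437029] 0.0
```

View pics/s2.png

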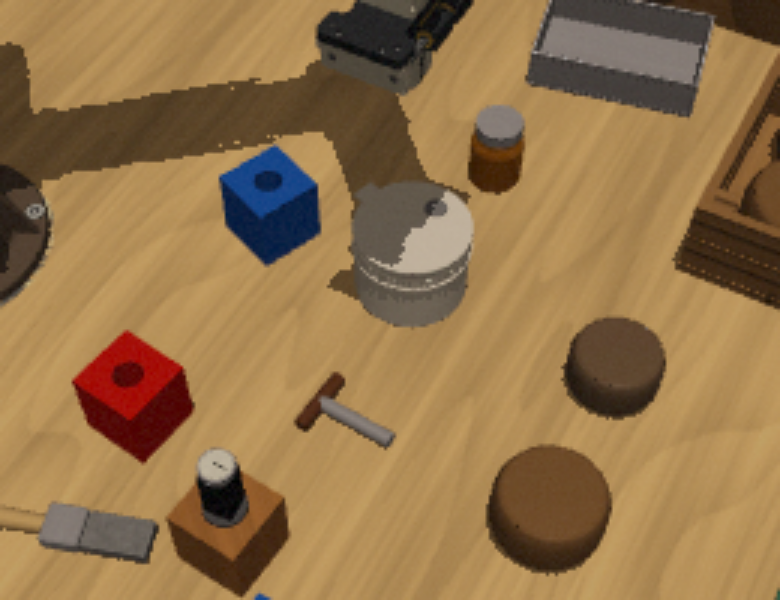

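The scene view shows the lid still raised, with a dark gap under the flange near (410,270). The depth image puts the fingertips about 28 mm behind the nominal TCP, so the real tool is shorter than stated and my fingers stopped above the lid. I'll press again, using force to find contact, and calibrate the tip offset from it.

```bash
python3 - <<'E'
from h import *
R=down(90); c=[.4852,.1917]
robot.goto(c+[.10],R); robot.servo_line(c+[.080],speed=.06); robot.dwell(.2)
f0=np.mean([robot.read_force()[2] for _ in range(5)]); z=.079; log=[];zc=None
while z>.045:
    robot.servo_line(c+[z],speed=.03); f=robot.read_force()[2]-f0; p=robot.read_position()[2]; log.append((round(z,3),round(p,4),round(f,1)))
    if zc is None and f>3: zc=p
    if zc and ((f>22 and p<zc-.008) or f>32): break
    z-=.001
print(log,zc)
robot.dwell(.3); print(robot.read_position(),robot.read_force())
robot.servo_line(c+[.10],speed=.1); robot.goto([.481,.193,.27],R); look("wrist","wl3"); print(robot.read_t())
i=robot.camera_info("wrist");f=np.load("pics/wl3.npz");P=cloud(i,f["T"],f["d"]);z=P[:,:,2]
m=(np.hypot(P[:,:,0]-.4855,P[:,:,1]-.1917)<.058)&(z>.07)&(z<.11); q=P[m];print(m.sum(),q.mean(0),np.linalg.lstsq(np.c_[q[:,:2]-c,np.ones(len(q))],q[:,2],rcond=None)[0])
E
```

```text
[(0.079, np.float64(0.079), np.float64(0.3)), (0.078, np.float64(0.0779), np.float64(0.9)), (0.077, np.float64(0.0769), np.float64(0.8)), (0.076, np.float64(0.0759), np.float64(0.8)), (0.075, np.float64(0.075), np.float64(0.9)), (0.074, np.float64(0.0742), np.float64(2.6)), (0.073, np.float64(0.0734), np.float64(5.6)), (0.072, np.float64(0.0727), np.float64(6.8)), (0.071, np.float64(0.0716), np.float64(6.6)), (0.07, np.float64(0.0705), np.float64(5.8)), (0.069, np.float64(0.0694), np.float64(4.9)), (0.068, np.float64(0.0681), np.float64(3.2)), (0.067, np.float64(0.0667), np.float64(-0.1)), (0.066, np.float64(0.0658), np.float64(0.6)), (0.065, np.float64(0.0649), np.float64(1.2)), (0.064, np.float64(0.0639), np.float64(2.0)), (0.063, np.float64(0.0635), np.float64(7.0)), (0.062, np.float64(0.0634), np.float64(17.5)), (0.061, np.float64(0.0634), np.float64(28.3))] 0.07343788894945395
[0.48540357 0.19176925 0.06332881] [-9.25757414 -1.67830641 26.35018262]
20.45
7546 [0.48338821 0.19167089 0.08431256] [ 4.03687054e-04 -6.91146363e-05  8.43132933e-02]
```

The lid is seated: its top is at 84.3 mm and level. The real fingertip is 21.5 mm behind the nominal TCP. Next I'll grasp the gauge with that correction and refine the spot's position.

```bash
python3 - <<'E'
from h import *
i=robot.camera_info("wrist");f=np.load("pics/wl3.npz");P=cloud(i,f["T"],f["d"]);c=f["c"].astype(int)
m=(np.hypot(P[:,:,0]-.4965,P[:,:,1]-.2245)<.017)&(abs(P[:,:,2]-.0845)<.006); g=c.sum(2); 
t=(g[m].min()+np.median(g[m]))/2
k=max(cv2.findContours((m&(g<cv2.threshold(g[m].clip(0,765).astype(np.uint16)//3,0,255,cv2.THRESH_OTSU)[0]*3)).astype(np.uint8),0,1)[0],key=cv2.contourArea)
(e,ax,_)=cv2.minAreaRect(k); print("spot",e,ax,onplane(i,f["T"],e,.085))
R=down(93.9); g=[.4873,-.1667]
robot.move_gripper(1); robot.goto(g+[.20],R); print(robot.read_qpos().round(1))
robot.servo_line(g+[.0775],speed=.1); robot.move_gripper(0)
print("grip",robot.read_grip_width()*88,robot.read_finger_force(),robot.read_force(),robot.read_t(),robot.read_position())
robot.servo_line(g+[.185],speed=.08); robot.dwell(.2)
print("lift",robot.read_grip_width()*88,robot.read_finger_force(),robot.read_force(),robot.read_t())
look("wrist","w4"); look("scene","s4")
a=cv2.imread("pics/w4.png");b=cv2.resize(cv2.imread("pics/s4.png")[120:270,130:330],(512,384)); cv2.imwrite("pics/c4.png",np.hstack([a[:,56:456],b[:,56:456]]))
E
```

```text
spot (280.75, 176.75001525878906) (23.33452033996582, 24.041629791259766) [0.49276397 0.22421718 0.085     ]
[  3.    5.6 -19.6  -0.  -64.8 -89.1]
grip 28.072840023982153 30.000013411045074 [ 0.86970931  0.14518159 -0.48993061] 25.6083 [ 0.48735219 -0.16669154  0.07750749]
lift 27.75515653817851 30.000004470348358 [-0.35730886  0.12338296 -1.34904096] 27.3
```

View pics/c4.png

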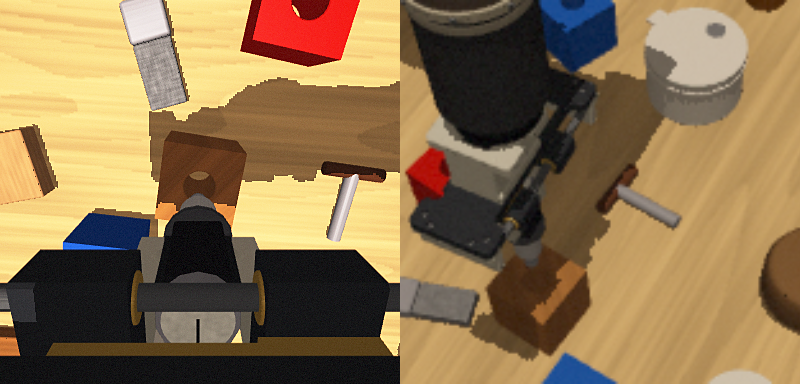

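The gauge is held upright: in the wrist half the grip is at (200,240) and the foot near (195,200), with the stand's hole empty. The last spot mask may have been spoiled by a shadow edge, so I'll remeasure the spot from the top camera.

```bash
python3 - <<'E'
from h import *
i,T,c,d=look("top","t5"); g=c.astype(int).sum(2)
P=cloud(i,T,d); m=(np.hypot(P[:,:,0]-.4955,P[:,:,1]-.2245)<.022)&(abs(P[:,:,2]-.0845)<.008)
for t in (400,440,480):
    v,u=np.nonzero(m&(g<t)); print(t,len(u),onplane(i,T,(u.mean(),v.mean()),.085))
ct=(np.hypot(P[:,:,0]-.4852,P[:,:,1]-.1917)<.075)&(abs(P[:,:,2]-.0845)<.008)
ii=robot.camera_info("wrist");f=np.load("pics/wl3.npz");Pw=cloud(ii,f["T"],f["d"]);gw=f["c"].astype(int)
print(gw[168:190:2,281].sum(1), gw[182,262:300:3].sum(1))
from scipy.optimize import least_squares
for (I,TT,PP) in ((i,T,P),(ii,f["T"],Pw)):
    m=(np.hypot(PP[:,:,0]-.4852,PP[:,:,1]-.1917)<.08)&(abs(PP[:,:,2]-.0845)<.006)
    k=max(cv2.findContours(m.astype(np.uint8),0,1)[0],key=len)[:,0]
    X=np.array([onplane(I,TT,p,.085) for p in k])[:,:2]
    r=least_squares(lambda p:np.hypot(*(X-p[:2]).T)-.062,[.485,.192],loss="soft_l1",f_scale=.001); print("lid",r.x,r.x+.034*np.array([np.cos(np.radians(73.2)),np.sin(np.radians(73.2))]))
# tool-frame foot check
f=np.load("pics/w4.npz"); P=cloud(ii,ii["T_tool_cam"],f["d"]); m=(np.hypot(P[:,:,0],P[:,:,1])<.03)&(P[:,:,2]>-.005)&(P[:,:,2]<.09)
q=P[m]
for a,b in ((0,.02),(.02,.04),(.04,.058),(.058,.085)):
    s=q[(q[:,2]>a)&(q[:,2]<b)]; print(a,len(s), s.mean(0).round(4) if len(s) else "", s.max(0).round(4) if len(s) else "")
E
```

```text
400 46 [0.49621436 0.22463    0.085     ]
440 64 [0.49588343 0.22537195 0.085     ]
480 68 [0.49607885 0.22518895 0.085     ]
[306 205 140 140 136  88 405 418 410 408 404] [718 720 719 485 409 408 389 401 385 386 720 714 714]
lid [0.48397796 0.19028686] [0.49380504 0.22283573]
lid [0.48604219 0.19189886] [0.49586927 0.22444773]
0 24 [ 0.0126 -0.0005  0.0189] [0.0133 0.0049 0.02  ]
0.02 266 [ 0.011  -0.0007  0.0295] [0.0132 0.0119 0.0387]
0.04 0  
0.058 32 [ 0.0055 -0.0008  0.0632] [0.0068 0.0044 0.0663]
```

```bash
python3 - <<'E'
from h import *
R=down(93.9); s=[.4956,.2246]
robot.goto(s+[.187],R); robot.servo_line(s+[.156],speed=.06); robot.dwell(.3)
F=lambda:np.mean([robot.read_force()[2] for _ in range(8)])
f0=F()
for z in (.153,.151,.149,.147,.145,.1435,.1425):
    robot.servo_line(s+[z],speed=.02); robot.dwell(.15); f=F()-f0; print(z,robot.read_position().round(4),round(f,2))
    if f>3.6: break
robot.dwell(.3)
print(F()-f0,robot.read_finger_force(),robot.read_t(),robot.read_grip_width()*88)
look("wrist","w6"); look("scene","s6")
a=cv2.imread("pics/w6.png");b=cv2.resize(cv2.imread("pics/s6.png")[50:200,180:380],(512,384)); cv2.imwrite("pics/c6.png",np.hstack([a[:,56:456],b[:,56:456]]))
E
```

```text
0.153 [0.4956 0.2246 0.153 ] 0.95
0.151 [0.4956 0.2246 0.151 ] 0.31
0.149 [0.4956 0.2246 0.1491] 0.9
0.147 [0.4957 0.2247 0.1471] 1.44
0.145 [0.4957 0.2247 0.1451] 2.5
0.1435 [0.4957 0.2247 0.1436] 2.47
0.1425 [0.4957 0.2247 0.1426] 3.77
3.8380573467197836 30.000059008598328 33.025 27.855684561974368
```

View pics/c6.png

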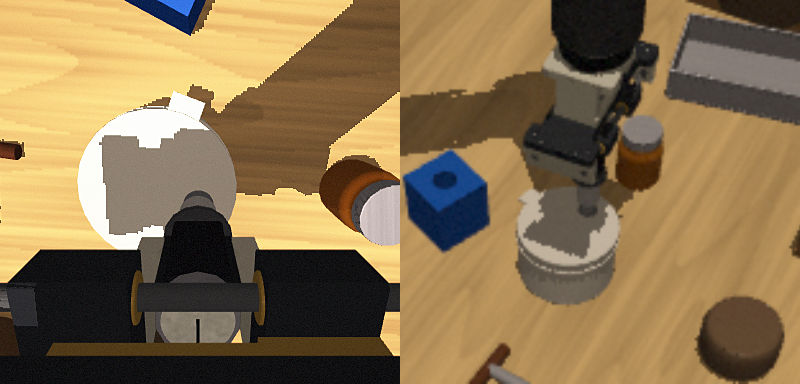

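The gauge stands on the spot near (197,200) in the wrist half, and the lid is flat on its rim. Force and geometry both put the plunger about half way in. I'll check that the lid is level, then hand in.

```bash
python3 - <<'E'
from h import *
i=robot.camera_info("wrist");f=np.load("pics/w6.npz");P=cloud(i,f["T"],f["d"])
m=(np.hypot(P[:,:,0]-.4855,P[:,:,1]-.1917)<.058)&(abs(P[:,:,2]-.085)<.006);q=P[m]
p=np.linalg.lstsq(np.c_[q[:,:2]-[.4855,.1917],np.ones(len(q))],q[:,2],rcond=None)[0];print(p)
if np.hypot(*p[:2])<.025 and p[2]<.0868: print(robot.job_done())
E
```

```text
[-0.00012308  0.00031835  0.08432094]
the job is handed in; nothing more can be done
None
```

I handed the job in, though I haven't seen the judge's verdict: the lid is seated and level, and the gripper holds the gauge upright on the grey spot with the plunger about 8 mm in (half way, about 3.8 N).

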